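Raise the coverslip press and slide the finished slide out

TASK

The finished slide in the coverslip press has to come out. With the fingertips, push the counterweighted press arm up past its balance point so that it swings over and stays raised by itself; only then push the slide carriage by its black tab all the way to its end stop, away from the hinge posts. Only push, from outside: do not grip the arm or the tab, and leave the bottle, the jar and the dish where they stand.

Things in the scene. Friction and masses are not known exactly. Their poses are not given: they have to be found in the camera images.
- press: Fixed press: white base plate 110 x 270 x 25 mm (its x, y, z), two upright hinge posts (tops at z 115) near its -y end. Origin: centre of the underside, on the bench; z up, y roughly along world y (yaw within 0.4 rad). In this frame the hinge axis is parallel to x through y -90, z 100 mm; raised, the bar leans to y -148, z 260 mm and the stem sticks out to y -30 at z 190 mm.
- hinge (a point): Point on the hinge axis of the arm midway between the two posts, 100 mm above the bench; axes parallel to those of the press.
- press_arm (a joint): Arm angle, rad. 0: lowered, sloping 20 degrees up from the hinge towards the press's +y, the foot of its stem on the slide. Grows as the free end swings up and over towards -y. Counterweight at the hinge: balance point near 0.75; below it the arm falls back, above it swings on by itself within about 3 s to its stop at 1.57 (leaning back) and stays. Damped; a level push of 2 to 5 N on the bar moves it.
- bar (a point): Centre of the black rubber push bar across the arm's free end: cylinder 24 mm in diameter, 100 mm long, parallel to the press's x axis, 170 mm from the hinge axis. Lowered it lies at y +70, z +158 mm in the press frame; it moves on a circle about the hinge, its axes turning with the arm. Push it on its free (+y) side towards the hinge, never between the fingers.
- carriage (a joint): Travel of the slide carriage, m. 0: slide under the foot; starts between 0 and 0.015. Grows as it slides along the press's +y to the end stop at 0.070. Resistance 1 to 2 N; it stays where it is left. It must not move before the arm is up.
- tab (a point): Centre of the top of the carriage's black push tab: upright block 30 x 20 mm (press x, y), from 25 to 70 mm above the bench, in front of the base plate at x -100 mm in the press frame and, with the carriage at 0, y +30 mm. Axes parallel to the press's. Push its -y face towards +y, never between the fingers.
- dropper_center (a point): Centre of a loose amber dropper bottle, 38 mm across, 75 mm tall. Leave alone.
- jar_center (a point): Centre of a loose glass jar with a white lid, 54 mm across, 60 mm tall. Leave alone.
- dish_center (a point): Centre of a loose green glass dish, 100 mm across, 28 mm tall. Leave alone.

How it is judged:
By the outcome, as a careful person would: the job done as asked, in the order asked, and still so for the second after the job is handed in, with the robot touching nothing.
It also fails if it takes over 48 s, if anything falls off the work surface, if the arm or the gripper's body presses on something with over 40 N, if the wrist force passes 120 N, or if a joint passes its speed limit or range.

ROBOT

A 7-joint arm with a two-finger parallel gripper is mounted at the origin on the work surface. World frame = base frame: x ahead of the robot, y to its left, z up, the work surface at z = 0. Lengths are in m, angles in rad, forces in N, time in s.
With the tool pointing down it reaches from about 0.425 to 1.025 m from the base axis. Payload 3.6 kg.
Tool frame: the origin (TCP) lies midway between the tips of the shut fingers; the grasp point (between the pads) lies 19 mm behind it; x points along the fingers, z is the direction in which the jaws open and shut, and the axes are right-handed (so a half turn about x gives the same grasp; the last joint's range is limited). The gripper opens to 85 mm and grips with 20 to 120 N. Pads are 22 mm wide; open, the fingers measure 114 mm over their backs; the gripper's body (76 mm by 85 mm) begins 54 mm behind the grasp point. The pads swing forward as they close: fully open they stand 13 mm farther back than shut.
Start: joints at [-1.395, 0.591, 0.048, 1.609, -0.033, 0.943, -0.034], TCP at [0.193, 0.699, 0.21] pointing down, gripper open.
Joint ranges: [-2.69, 2.69], [-0.47, 2.24], [-1.27, 1.36], [0.19, 2.51], [-1.53, 4.68], [0.08, 2.07], [-3.09, 3.09]. Speed limits (rad/s): [2.57, 2.57, 3.14, 3.14, 3.14, 3.14, 3.14].

INTERFACE

Orientations are given as a rotation vector (axis times angle).
In Python, from station import r gives the robot as it stands.
- The arm moves only by the tool move_arm, never from a script. Its argument "commands" is a list of rows, each a list of 7 numbers: the opening in per cent of the stroke, from 0 (shut) to 100 (fully open), then the shift along the tool's x, y, z in cm, then the turn, a rotation vector about the tool's x, y, z in rad. A call has exactly 5 rows; each row shifts and turns the commanded pose from where the row before left it, along the tool's axes as they then stand; what a row does not reach is not made up. A row lasts 1/8 s, in which the tool goes at most 62.5 mm and 10.7 degrees, less where a joint would pass 70% of its speed; a pose out of reach is approached as far as the arm can. A call is refused whole if a number of a shift passes 6.25 or a number of a turn 0.188, either way. A call with a gripper value outside its range is refused whole. The fingers move at their own pace and stop on an object; "newtons" is the grip in N (left out, the last holds). Time passes only in rows, so rows that do not move let the fingers close, or fill a call up. It gives the time, the measured TCP pose, the force and the opening at its end, in the units of the state.
- r.get_obs(): the state, without advancing time (a new reading comes with each control period).
- r.grab_frame(name): name is "side" or "top"; returns the picture (420x560x3 uint8, red, green, blue); there is no depth.
- r.calibration(name): a dict with "K" (3x3 intrinsics, pixels), "k1" (the pictures are not rectified: a ray, as slopes to the right and down, at radius r is drawn at 1 + k1 r^2 times it, then the intrinsics apply), "rvec" (rotation vector, rad) and "tvec" (3), from world to camera coordinates, as OpenCV has them. Camera axes: x right, y down, z forward; pixel columns grow to the right and rows downward; lengths in m; the calibration is good to about 2 mm. A picture is of the moment at which its call begins. calibration takes no time and is no camera call.
- r.job_done(): hands the job in, once; it reports no verdict.
Trained networks look in the newest picture that a camera, given by its name, has taken for a name from the list of things; names that differ only in an ending like _2 or _b are one class to them, and where a whole thing is asked for, a point or a joint stands for the part that bears it (a point fixed in the world has none). Each returns a list of dicts, best first, with "score" (0 to 1); they miss things now and then, are a little off and sometimes report something else, mostly with a low value. They report only what shows in the picture. A call takes as long as a camera call.
- r.look_for(camera, query): "position" ([column, row] in pixels, amid what is visible of it).
- r.trace(camera, query): "pixels" (420x560 bool, what is visible of it) and "position" ([column, row] in pixels, amid what is visible of it).
The state is a dict: "clock": time; "joint_pos": joint angles; "joint_velocities": joint speeds; "tau": joint torques, N m; "tcp_pos": TCP position; "orientation": TCP orientation; "contact_force": force on the tool from outside, world axes, zero at the start; "moment": the same for the moment, N m; "opening": finger opening in m.
Only numpy, scipy, OpenCV 4.12 (cv2) and the standard library are available. Lean on these libraries where they do the work, as an engineer would, in place of code of your own. Each camera call takes 0.05 s, during which the arm holds its last target.

## Working session

There is one attempt and no reset: what is moved stays moved. The work goes in short steps, Python scripts to look and compute and a tool call to move; the robot and the scene stay as the last step left them, time stands still between calls to the robot, and variables do not carry over. Pictures are saved under pics/ and viewed, and the job is handed in when it is done.

Besides the shell and the picture viewer there is one more tool, called after "Request:" in YAML: its name, and indented under it one key for each argument. move_arm: Moves the arm, as the interface text tells. Its arguments: {"type":"object","properties":{"commands":{"type":"array","items":{"type":"array","items":{"type":"number"}}},"newtons":{"type":"number"}},"required":["commands"]}

```bash
mkdir -p pics; ls; cat > h.py <<'E'
import numpy as np, cv2
from station import r
def cam(n):
    c=r.calibration(n); return np.array(c["K"]),c["k1"],cv2.Rodrigues(np.array(c["rvec"],float))[0],np.array(c["tvec"],float)
def proj(n,P):
    K,k1,R,t=cam(n); p=np.atleast_2d(P)@R.T+t; s=p[:,:2]/p[:,2:]; s=s*(1+k1*(s**2).sum(1,keepdims=True)); return s@K[:2,:2].T+K[:2,2]
def ray(n,px):
    K,k1,R,t=cam(n); d=np.array([k1,0,0,0,0.]); s=cv2.undistortPoints(np.array([[px]],float),K,d)[0,0]
    return -R.T@t, R.T@np.array([s[0],s[1],1])
def atz(n,px,z):
    o,d=ray(n,px); return o+d*(z-o[2])/d[2]
def save(n,f):
    im=r.grab_frame(n); cv2.imwrite('pics/'+f,im[:,:,::-1]); return im
E
python3 - <<'E'
from h import *
for n in("side","top"):
    save(n,n+"0.png")
    o,d=ray(n,[280,210]);print(n,o,d)
    for q in("press","bar","tab","dropper_center","jar_center","dish_center"):
        print(q,[(np.round(a["position"]),round(a["score"],2)) for a in r.look_for(n,q)][:3])
s=r.get_obs();print(s["clock"],s["tcp_pos"],s["orientation"],s["opening"])
E
```

```text
pics
side [ 0.36068687 -0.62696866  0.71049031] [ 0.28303907  0.74418922 -0.6051637 ]
press [(array([286., 292.]), 0.55)]
bar [(array([291., 254.]), 0.73)]
tab [(array([260., 279.]), 0.7)]
dropper_center [(array([256., 215.]), 0.97)]
jar_center [(array([365., 324.]), 0.71)]
dish_center [(array([360., 256.]), 0.88), (array([292., 252.]), 0.29)]
top [0.60283364 0.10005046 0.99065019] [ 0.03262525 -0.0145513  -0.99949544]
press [(array([327., 224.]), 0.62)]
bar []
tab [(array([319., 230.]), 0.88)]
dropper_center [(array([220., 212.]), 0.85)]
jar_center [(array([377., 175.]), 0.9), (array([319., 231.]), 0.48)]
dish_center [(array([303., 140.]), 0.84)]
0.7 [0.19326452 0.6987811  0.20968445] [-1.00814658  1.324727    1.00822601] 0.08519413271527529
```

View pics/side0.png

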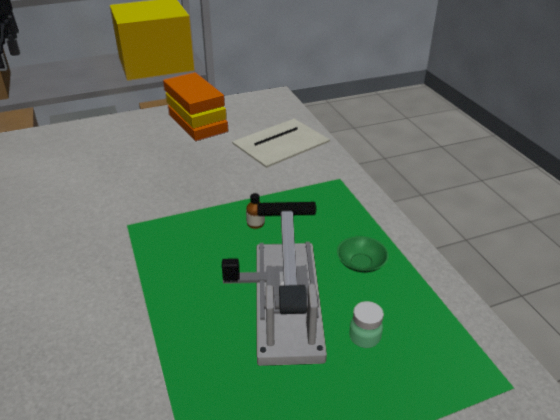

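View pics/top0.png

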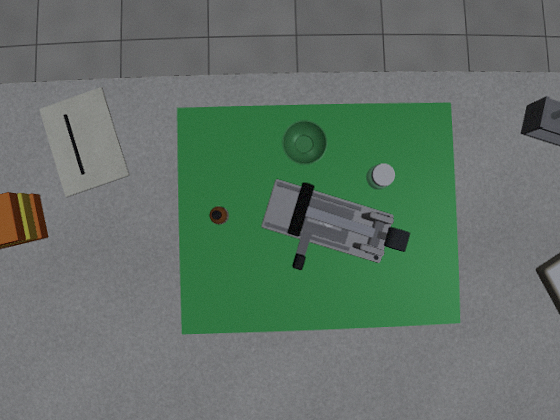

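```bash
python3 - <<'E'
from h import *
a=cv2.imread('pics/top0.png')[160:280,200:420]; cv2.imwrite('pics/topz.png',cv2.resize(a,None,fx=3.6,fy=3.6,interpolation=cv2.INTER_CUBIC))
a=cv2.imread('pics/side0.png')[180:370,200:400]; cv2.imwrite('pics/sidez.png',cv2.resize(a,None,fx=3.1,fy=3.1,interpolation=cv2.INTER_CUBIC))
E
```

```text
(no output)
```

View pics/topz.png

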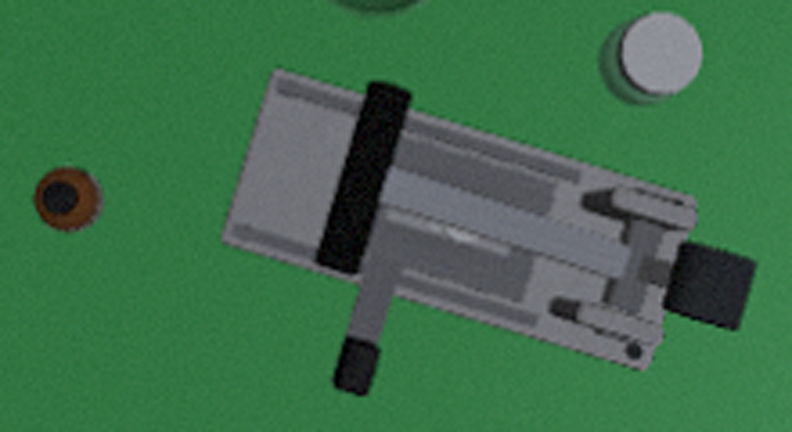

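View pics/sidez.png

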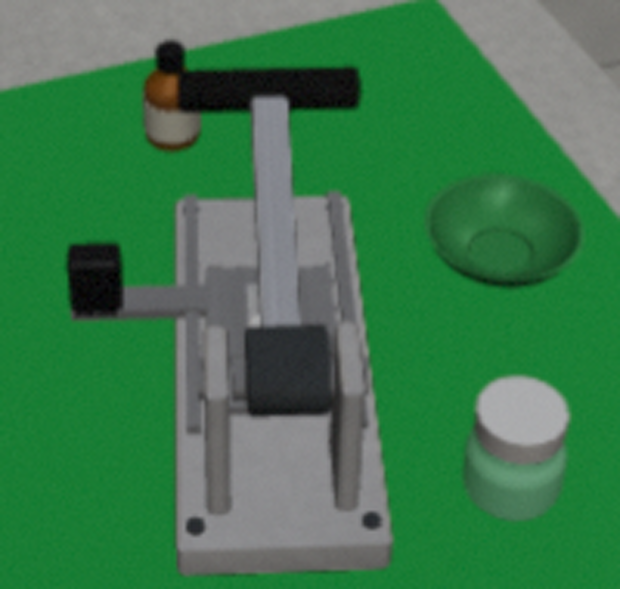

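```bash
cat >> h.py <<'E'
def press2w(p,P):
    P=np.atleast_2d(P).astype(float);c,s=np.cos(p[2]),np.sin(p[2])
    return np.c_[p[0]+c*P[:,0]-s*P[:,1],p[1]+s*P[:,0]+c*P[:,1],P[:,2]]
E
python3 - <<'E'
from h import *
from scipy.optimize import least_squares
T=lambda x,y:(x/3.6+200-.36,y/3.6+160-.36); S=lambda x,y:(x/3.1+200-.34,y/3.1+180-.34)
a,b=.055,.135
obs=[("top",T(276,71),(a,b,.025)),("top",T(223,240),(-a,b,.025)),("top",T(645,370),(-a,-b,.025)),
("side",S(178,203),(-a,b,.025)),("side",S(347,200),(a,b,.025)),("side",S(178,550),(-a,-b,.025)),("side",S(388,545),(a,-b,.025)),
("top",T(363,178),(0,.07,.158)),("side",S(268,88),(0,.07,.158))]
tab=[("top",T(357,360)),("side",S(95,253))]
def f(p):
    return np.concatenate([proj(n,press2w(p,P))[0]-px for n,px,P in obs]+[proj(n,press2w(p,(-.1,.03+p[3],.07)))[0]-px for n,px in tab])
best=min((least_squares(f,[.6,0,y,.007],loss='soft_l1') for y in(-.3,0,.3)),key=lambda s:s.cost)
p=best.x;print(np.round(p,4));print(np.round(f(p).reshape(-1,2),1))
print("bar",press2w(p,(0,.07,.158)),"tab",press2w(p,(-.1,.03+p[3],.07)),"hinge",press2w(p,(0,-.09,.1)))
for n,z,q in(("top",.075,T(60,198)),("top",.06,T(661,55)),("top",.028,(304,143))): print(atz(n,q,z))
np.save('p.npy',p)
E
```

```text
[ 0.6079 -0.0164 -0.3302  0.0083]
[[-0.7 -1.4]
 [-1.2  0.5]
 [ 1.2  1.2]
 [-0.4 -1. ]
 [ 1.2 -1.2]
 [-0.7  0.5]
 [ 1.9  0.1]
 [ 0.1  0. ]
 [ 0.7  1.4]
 [-0.3  2.3]
 [-0.   0.1]]
bar [[0.63054839 0.04977254 0.158     ]] tab [[0.52566707 0.05219109 0.07      ]] hinge [[ 0.57867344 -0.10158462  0.1       ]]
[0.62715031 0.21635239 0.075     ]
[ 0.70031248 -0.13223336  0.06      ]
[0.77746796 0.02984425 0.028     ]
```

```bash
cat >> h.py <<'E'
from scipy.spatial.transform import Rotation as Ro
p=None
try: p=np.load('p.npy')
except Exception: pass
def st(): 
    s=r.get_obs(); R=Ro.from_rotvec(s["orientation"]).as_matrix(); t=np.array(s["tcp_pos"])
    c,sn=np.cos(p[2]),np.sin(p[2]); Rp=np.array([[c,-sn,0],[sn,c,0],[0,0,1]])
    tp=Rp.T@(t-[p[0],p[1],0]); print("clk",round(s["clock"],2),"tcp",np.round(t,4),"press",np.round(tp,4),"F",np.round(Rp.T@s["contact_force"],1),"open",round(s["opening"],3)); print(np.round(Rp.T@R,3))
    return t,R,Rp,tp
def goto(P,tool_y=+1):
    t,R,Rp,tp=st(); 
    Y=np.array([0,tool_y,0.]);X=np.array([0,0,-1.]);Rt=Rp@np.c_[X,Y,np.cross(X,Y)]
    rv=Ro.from_matrix(R.T@Rt).as_rotvec(); g=press2w(p,P)[0]
    print("turn",np.round(rv,3),"shift now cm",np.round(R.T@(g-t)*100,2),"shift in target frame",np.round(Rt.T@(g-t)*100,2))
E
python3 - <<'E'
from h import *
goto((0,.13,.21),1);goto((0,.13,.21),-1); print(r.get_obs()["joint_pos"])
E
```

```text
clk 0.7 tcp [0.1933 0.6988 0.2097] press [-0.6241  0.5422  0.2097] F [ 0.4 -0.9  0.8] open 0.085
[[ 0.    -0.998 -0.06 ]
 [ 0.    -0.06   0.998]
 [-1.    -0.     0.   ]]
turn [ 1.631  0.    -0.   ] shift now cm [-4.000e-02 -5.981e+01 -4.491e+01] shift in target frame [-3.000e-02 -4.122e+01  6.241e+01]
clk 0.7 tcp [0.1933 0.6988 0.2097] press [-0.6241  0.5422  0.2097] F [ 0.4 -0.9  0.8] open 0.085
[[ 0.    -0.998 -0.06 ]
 [ 0.    -0.06   0.998]
 [-1.    -0.     0.   ]]
turn [-1.51  0.    0.  ] shift now cm [-4.000e-02 -5.981e+01 -4.491e+01] shift in target frame [-3.000e-02  4.122e+01 -6.241e+01]
[-1.39447611  0.59109405  0.04842068  1.60848674 -0.03331253  0.94271772
 -0.03366622]
```

```bash
python3 - <<'E'
from h import *
t,R,Rp,tp=st(); g=press2w(p,(0,.13,.21))[0]; d=(g-t)/15
for i in range(15):
    print(np.round(R.T@d*100,2)); R=R@Ro.from_rotvec([.109,0,0]).as_matrix()
E
```

```text
clk 0.7 tcp [0.1933 0.6988 0.2097] press [-0.6241  0.5422  0.2097] F [ 0.4 -0.9  0.8] open 0.085
[[ 0.    -0.998 -0.06 ]
 [ 0.    -0.06   0.998]
 [-1.    -0.     0.   ]]
[-0.   -3.99 -2.99]
[-0.   -4.29 -2.54]
[-0.   -4.54 -2.06]
[-0.   -4.74 -1.55]
[-0.   -4.88 -1.03]
[-0.   -4.96 -0.49]
[-0.   -4.99  0.05]
[-0.   -4.95  0.59]
[-0.   -4.86  1.13]
[-0.   -4.71  1.65]
[-0.   -4.5   2.15]
[-0.   -4.24  2.63]
[-0.   -3.93  3.07]
[-0.   -3.57  3.48]
[-0.   -3.17  3.85]
```

Request:
move_arm:
  commands:
    - [0, 0, -4.0, -3.0, 0.109, 0, 0]
    - [0, 0, -4.3, -2.55, 0.109, 0, 0]
    - [0, 0, -4.55, -2.05, 0.109, 0, 0]
    - [0, 0, -4.75, -1.55, 0.109, 0, 0]
    - [0, 0, -4.9, -1.0, 0.109, 0, 0]

```text
clock: 1.32
tcp_pos: [0.3473, 0.5001, 0.2099]
orientation: [-0.588, 1.489, 0.589]
contact_force: [-0.1, -0.2, 0.6]
opening: 0.0
```

Request:
move_arm:
  commands:
    - [0, 0, -4.95, -0.5, 0.109, 0, 0]
    - [0, 0, -5.0, 0.05, 0.109, 0, 0]
    - [0, 0, -4.95, 0.6, 0.109, 0, 0]
    - [0, 0, -4.85, 1.1, 0.109, 0, 0]
    - [0, 0, -4.7, 1.65, 0.109, 0, 0]

```text
clock: 1.95
tcp_pos: [0.4992, 0.3028, 0.21]
orientation: [-0.163, 1.564, 0.164]
contact_force: [0.7, 0.6, 0.4]
opening: 0.0
```

Request:
move_arm:
  commands:
    - [0, 0, -4.5, 2.15, 0.109, 0, 0]
    - [0, 0, -4.25, 2.6, 0.109, 0, 0]
    - [0, 0, -3.9, 3.1, 0.109, 0, 0]
    - [0, 0, -3.0, 2.9, 0.109, 0, 0]
    - [0, 0, -2.0, 2.4, 0.109, 0, 0]

```text
clock: 2.58
tcp_pos: [0.6352, 0.1253, 0.21]
orientation: [0.266, 1.553, -0.266]
contact_force: [-0.2, 1.2, -0.3]
opening: -0.0
```

```bash
python3 - <<'E'
from h import *
goto((0,.13,.13),1)
E
```

```text
clk 2.58 tcp [0.6352 0.1253 0.21  ] press [-0.0201  0.143   0.21  ] F [-0.5  1.  -0.3] open -0.0
[[ 0.001  0.009  1.   ]
 [ 0.     1.    -0.009]
 [-1.     0.     0.001]]
turn [-0.009  0.001 -0.   ] shift now cm [ 8.   -1.28  2.01] shift in target frame [ 8.   -1.3   2.01]
```

Request:
move_arm:
  commands:
    - [0, 2.2, 0, 0.5, 0, 0, 0]
    - [0, 2.2, 0, 0.5, 0, 0, 0]
    - [0, 2.2, 0, 0.5, 0, 0, 0]
    - [0, 1.4, 0, 0.5, 0, 0, 0]
    - [0, 0, 0, 0, 0, 0, 0]

```text
clock: 3.2
tcp_pos: [0.6519, 0.1212, 0.1278]
orientation: [0.261, 1.558, -0.263]
contact_force: [0.2, -0.6, 0.6]
opening: -0.0003
```

```bash
python3 - <<'E'
from h import *
goto((0,.10,.13),1)
for n in("top","side"):
    im=save(n,n+"1.png")
a=cv2.imread('pics/top1.png')[110:300,190:430]; b=cv2.imread('pics/side1.png')[130:370,190:400]
cv2.imwrite('pics/z1.png',np.hstack([cv2.resize(a,(420,332)),cv2.resize(b,(290,332))]))
E
```

```text
clk 3.2 tcp [0.6519 0.1212 0.1278] press [-0.0029  0.1445  0.1278] F [ 0.4 -0.5  0.6] open -0.0
[[-0.003  0.003  1.   ]
 [-0.002  1.    -0.003]
 [-1.    -0.002 -0.003]]
turn [-0.003 -0.003  0.002] shift now cm [-0.21 -4.45  0.31] shift in target frame [-0.22 -4.45  0.29]
```

View pics/z1.png

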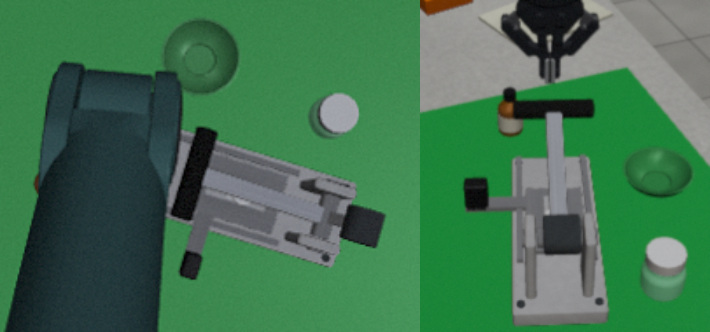

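Request:
move_arm:
  commands:
    - [0, 0, -1.2, 0, 0, 0, 0]
    - [0, 0, -1.2, 0, 0, 0, 0]
    - [0, 0, -1.0, 0, 0, 0, 0]
    - [0, 0, -0.8, 0, 0, 0, 0]
    - [0, 0, -0.4, 0, 0, 0, 0]

```text
clock: 3.92
tcp_pos: [0.6375, 0.0766, 0.1298]
orientation: [0.263, 1.555, -0.263]
contact_force: [-0.9, -0.8, -0.4]
opening: 0.0002
```

```bash
python3 - <<'E'
from h import *
st()
L=.17
for th in np.arange(0,1.05,.1):
    a=th+np.radians(20); y=-.09+L*np.cos(a);z=.1+L*np.sin(a); print(round(th,2),"tcp y",round(y+.023,4),"z",round(z-.03,4))
E
```

```text
clk 3.92 tcp [0.6375 0.0766 0.1298] press [-0.0021  0.0977  0.1298] F [-0.5 -1.  -0.4] open 0.0
[[ 0.     0.005  1.   ]
 [ 0.     1.    -0.005]
 [-1.     0.     0.   ]]
0.0 tcp y 0.0927 z 0.1281
0.1 tcp y 0.0861 z 0.1438
0.2 tcp y 0.078 z 0.1587
0.3 tcp y 0.0684 z 0.1728
0.4 tcp y 0.0575 z 0.1858
0.5 tcp y 0.0453 z 0.1976
0.6 tcp y 0.032 z 0.2082
0.7 tcp y 0.0177 z 0.2174
0.8 tcp y 0.0026 z 0.2251
0.9 tcp y -0.0132 z 0.2313
1.0 tcp y -0.0296 z 0.2358
```

Request:
move_arm:
  commands:
    - [0, 0, -0.3, 0, 0, 0, 0]
    - [0, -0.2, -0.3, 0, 0, 0, 0]
    - [0, -0.4, -0.3, 0, 0, 0, 0]
    - [0, -0.5, -0.3, 0, 0, 0, 0]
    - [0, -0.5, -0.3, 0, 0, 0, 0]

```text
clock: 4.55
tcp_pos: [0.6339, 0.0669, 0.1466]
orientation: [0.264, 1.554, -0.257]
contact_force: [-0.0, 7.4, 3.3]
opening: -0.0001
```

```bash
python3 - <<'E'
from h import *
st()
for n in("top","side"):
    im=save(n,n+"2.png")
a=cv2.imread('pics/top2.png')[110:300,190:430]; b=cv2.imread('pics/side2.png')[130:370,190:400]
cv2.imwrite('pics/z2.png',np.hstack([cv2.resize(a,(420,332)),cv2.resize(b,(290,332))]))
E
```

```text
clk 4.55 tcp [0.6339 0.0669 0.1466] press [-0.0023  0.0873  0.1466] F [-2.4  7.   3.3] open -0.0
[[ 0.     0.002  1.   ]
 [ 0.005  1.    -0.002]
 [-1.     0.005  0.   ]]
```

View pics/z2.png

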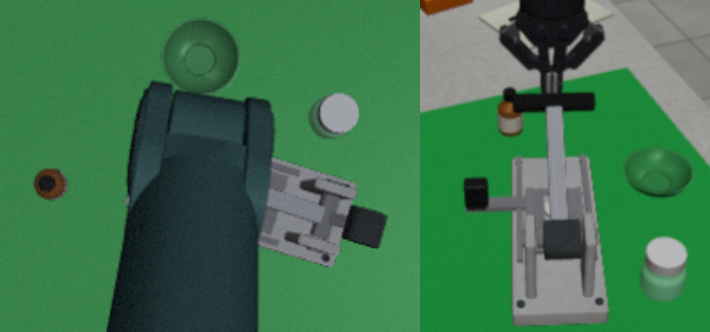

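Request:
move_arm:
  commands:
    - [0, -0.6, -0.3, 0, 0, 0, 0]
    - [0, -0.6, -0.35, 0, 0, 0, 0]
    - [0, -0.6, -0.4, 0, 0, 0, 0]
    - [0, -0.6, -0.45, 0, 0, 0, 0]
    - [0, -0.6, -0.5, 0, 0, 0, 0]

```text
clock: 5.28
tcp_pos: [0.6285, 0.0504, 0.1776]
orientation: [0.266, 1.552, -0.253]
contact_force: [1.8, 10.6, 6.8]
opening: 0.0005
```

```bash
python3 - <<'E'
from h import *
st()
E
```

```text
clk 5.28 tcp [0.6285 0.0504 0.1776] press [-0.0022  0.0699  0.1776] F [-1.7 10.6  6.8] open 0.0
[[ 0.001  0.     1.   ]
 [ 0.008  1.    -0.   ]
 [-1.     0.008  0.001]]
```

Request:
move_arm:
  commands:
    - [0, -0.6, -0.5, 0, 0, 0, 0]
    - [0, -0.6, -0.5, 0, 0, 0, 0]
    - [0, -0.5, -0.5, 0, 0, 0, 0]
    - [0, -0.5, -0.5, 0, 0, 0, 0]
    - [0, -0.5, -0.5, 0, 0, 0, 0]

```text
clock: 5.9
tcp_pos: [0.6208, 0.0275, 0.2055]
orientation: [0.266, 1.552, -0.251]
contact_force: [0.4, 11.4, 9.8]
opening: -0.0002
```

```bash
python3 - <<'E'
from h import *
st()
save("side","side3.png")
E
```

```text
clk 5.9 tcp [0.6208 0.0275 0.2055] press [-0.002   0.0458  0.2055] F [-3.3 10.9  9.8] open -0.0
[[ 0.002 -0.     1.   ]
 [ 0.01   1.     0.   ]
 [-1.     0.01   0.002]]
```

View pics/side3.png

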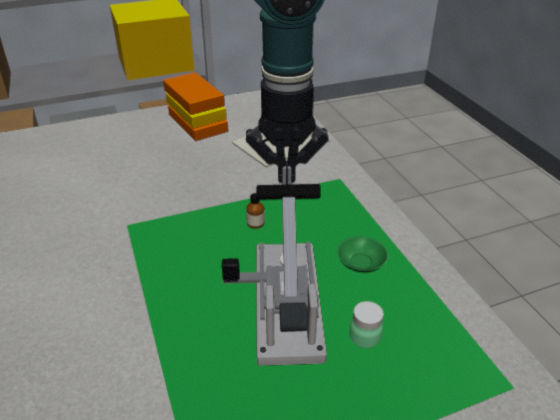

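```bash
python3 - <<'E'
from h import *
for th in np.arange(0,.9,.1):
    a=th+np.radians(20); print(round(th,1),proj("side",press2w(p,(0,-.09+.17*np.cos(a),.1+.17*np.sin(a)))).round(1), proj("side",press2w(p,(-.1,.03+.01*0,.07))).round())
t=np.array(r.get_obs()["tcp_pos"]);print(proj("side",t))
a=cv2.imread('pics/side3.png')[120:260,220:360]; cv2.imwrite('pics/z3.png',cv2.resize(a,None,fx=4.2,fy=4.2,interpolation=cv2.INTER_CUBIC))
E
```

```text
0.0 [[286.8 209.5]] [[230. 265.]]
0.1 [[287.1 204.4]] [[230. 265.]]
0.2 [[287.4 200.1]] [[230. 265.]]
0.3 [[287.7 196.6]] [[230. 265.]]
0.4 [[288.1 194. ]] [[230. 265.]]
0.5 [[288.5 192.4]] [[230. 265.]]
0.6 [[289.  191.8]] [[230. 265.]]
0.7 [[289.5 192.3]] [[230. 265.]]
0.8 [[290.  193.9]] [[230. 265.]]
[[286.52469404 195.12022995]]
```

View pics/z3.png

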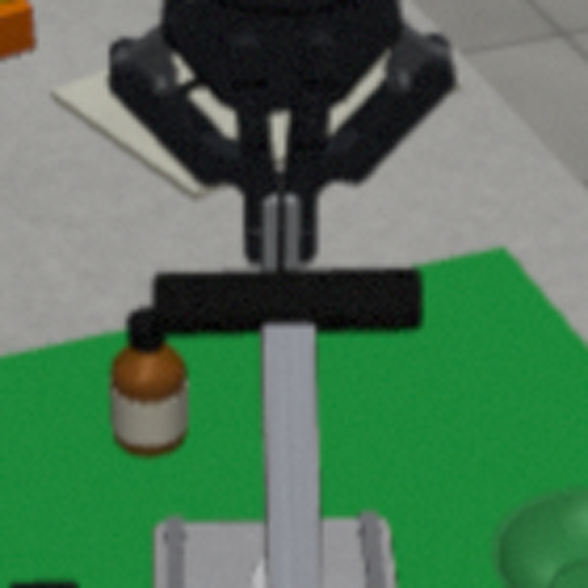

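Request:
move_arm:
  commands:
    - [0, -0.4, -0.6, 0, 0, 0, 0]
    - [0, -0.3, -0.6, 0, 0, 0, 0]
    - [0, -0.3, -0.6, 0, 0, 0, 0]
    - [0, -0.3, -0.6, 0, 0, 0, 0]
    - [0, -0.3, -0.6, 0, 0, 0, 0]

```text
clock: 6.58
tcp_pos: [0.6132, 0.0043, 0.2244]
orientation: [0.271, 1.55, -0.243]
contact_force: [-1.2, 18.7, 26.7]
opening: -0.0
```

```bash
python3 - <<'E'
from h import *
st()
E
```

```text
clk 6.58 tcp [0.6132 0.0043 0.2244] press [-0.0017  0.0214  0.2244] F [-7.2 17.3 26.7] open -0.0
[[ 0.003 -0.003  1.   ]
 [ 0.019  1.     0.003]
 [-1.     0.019  0.003]]
```

```bash
python3 - <<'E'
from h import *
save("side","side4.png")
a=cv2.imread('pics/side4.png')[110:250,220:360]; cv2.imwrite('pics/z4.png',cv2.resize(a,None,fx=4.2,fy=4.2,interpolation=cv2.INTER_CUBIC))
t=np.array(r.get_obs()["tcp_pos"]);print(proj("side",t))
print(np.round(r.get_obs()["contact_force"],1),np.round(r.get_obs()["moment"],2))
E
```

```text
[[287.48955441 194.48880569]]
[-2.6 18.6 24.6] [ 4.    0.78 -0.02]
```

View pics/z4.png

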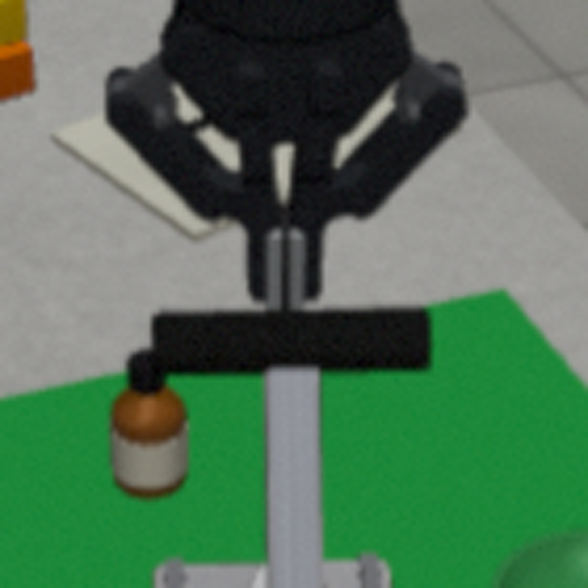

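```bash
python3 - <<'E'
from h import *
for th in np.arange(0,.95,.1):
    a=th+np.radians(20); P=[(x,-.09+.17*np.cos(a),.1+.17*np.sin(a)) for x in(-.05,.05)]
    q=proj("side",press2w(p,P)); print(round(th,1),q.round(1).tolist(),np.linalg.norm(q[1]-q[0]).round(1))
for f in("side0","side2","side3","side4"):
    g=cv2.imread(f'pics/{f}.png').max(2).astype(int); 
    m=np.zeros_like(g,np.uint8); m[180:225,240:340]=(g[180:225,240:340]<45); 
    n,l,s,c=cv2.connectedComponentsWithStats(m); i=1+s[1:,4].argmax(); print(f,s[i],c[i])
E
```

```text
0.0 [[257.6, 210.0], [316.0, 208.9]] 58.4
0.1 [[257.3, 205.0], [316.7, 203.9]] 59.4
0.2 [[257.1, 200.7], [317.5, 199.6]] 60.4
0.3 [[256.9, 197.2], [318.4, 196.1]] 61.5
0.4 [[256.7, 194.6], [319.4, 193.5]] 62.7
0.5 [[256.4, 192.9], [320.4, 191.8]] 64.0
0.6 [[256.2, 192.3], [321.6, 191.2]] 65.3
0.7 [[256.1, 192.8], [322.7, 191.7]] 66.7
0.8 [[255.9, 194.5], [324.0, 193.3]] 68.1
0.9 [[255.7, 197.5], [325.3, 196.2]] 69.6
side0 [251 194  65  22 737] [282.96336499 207.21845319]
side2 [251 180  65  31 884] [283.54072398 200.36764706]
side3 [251 180  69  24 885] [285.46779661 191.70960452]
side4 [251 180  71  24 962] [286.58419958 191.28586279]
```

Request:
move_arm:
  commands:
    - [0, -0.7, 0, 0, 0, 0, 0]
    - [0, -0.5, -0.4, 0, 0, 0, 0]
    - [0, -0.4, -0.5, 0, 0, 0, 0]
    - [0, -0.3, -0.5, 0, 0, 0, 0]
    - [0, -0.3, -0.5, 0, 0, 0, 0]

```text
clock: 7.25
tcp_pos: [0.6007, -0.0269, 0.24]
orientation: [0.262, 1.557, -0.264]
contact_force: [-0.0, 0.8, 0.2]
opening: 0.0001
```

```bash
python3 - <<'E'
from h import *
st();save("side","side5.png")
a=cv2.imread('pics/side5.png')[110:250,220:360]; cv2.imwrite('pics/z5.png',cv2.resize(a,None,fx=4.2,fy=4.2,interpolation=cv2.INTER_CUBIC))
E
```

```text
clk 7.25 tcp [ 0.6007 -0.0269  0.24  ] press [-0.0033 -0.0122  0.24  ] F [-0.3  0.7  0.2] open 0.0
[[-0.002  0.005  1.   ]
 [-0.002  1.    -0.005]
 [-1.    -0.002 -0.002]]
```

View pics/z5.png

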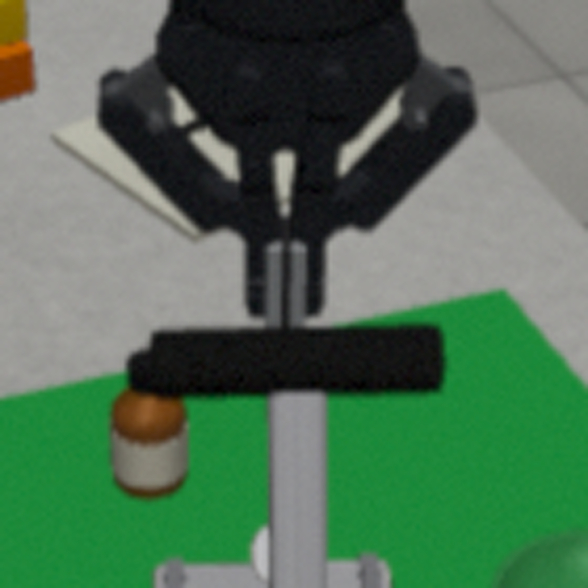

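Request:
move_arm:
  commands:
    - [0, 0, 0, 0, 0, 0, 0]
    - [0, 0, 0, 0, 0, 0, 0]
    - [0, 0, 0, 0, 0, 0, 0]
    - [0, 0, 0, 0, 0, 0, 0]
    - [0, 0, 0, 0, 0, 0, 0]

```text
clock: 7.92
tcp_pos: [0.602, -0.0254, 0.2406]
orientation: [0.262, 1.555, -0.262]
contact_force: [0.2, 0.4, -0.6]
opening: -0.0001
```

```bash
python3 - <<'E'
from h import *
st();save("side","side6.png")
a=cv2.imread('pics/side6.png')[110:310,190:390]; cv2.imwrite('pics/z6.png',cv2.resize(a,None,fx=3,fy=3,interpolation=cv2.INTER_CUBIC))
E
```

```text
clk 7.92 tcp [ 0.602  -0.0254  0.2406] press [-0.0026 -0.0104  0.2406] F [ 0.1  0.4 -0.6] open -0.0
[[-0.     0.004  1.   ]
 [-0.     1.    -0.004]
 [-1.    -0.    -0.   ]]
```

View pics/z6.png

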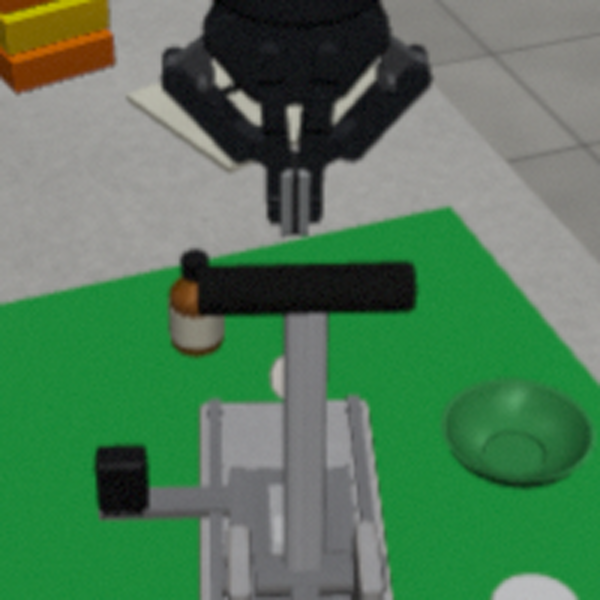

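Request:
move_arm:
  commands:
    - [0, 0, 0.5, -2.0, 0, 0, 0]
    - [0, 0, 0, -2.0, 0, 0, 0]
    - [0, 0, 0, -2.0, 0, 0, 0]
    - [0, 0, 0, -2.0, 0, 0, 0]
    - [0, 0, -1.0, -2.0, 0, 0, 0]

```text
clock: 8.6
tcp_pos: [0.5056, 0.0034, 0.2407]
orientation: [0.261, 1.555, -0.261]
contact_force: [-0.2, 0.2, -0.1]
opening: -0.0004
```

Request:
move_arm:
  commands:
    - [0, 0, 0, 0, 0, 0, 0]
    - [0, 0, 0, 0, 0, 0, 0]
    - [0, 0, 0, 0, 0, 0, 0]
    - [0, 0, 0, 0, 0, 0, 0]
    - [0, 0, 0, 0, 0, 0, 0]

```text
clock: 9.22
tcp_pos: [0.5062, 0.0025, 0.2405]
orientation: [0.262, 1.555, -0.262]
contact_force: [-0.9, 0.2, -0.8]
opening: 0.0
```

Request:
move_arm:
  commands:
    - [0, 0, 0, 0, 0, 0, 0]
    - [0, 0, 0, 0, 0, 0, 0]
    - [0, 0, 0, 0, 0, 0, 0]
    - [0, 0, 0, 0, 0, 0, 0]
    - [0, 0, 0, 0, 0, 0, 0]

```text
clock: 9.85
tcp_pos: [0.5059, 0.0025, 0.2406]
orientation: [0.262, 1.555, -0.262]
contact_force: [-0.9, -1.4, -0.5]
opening: 0.0002
```

```bash
python3 - <<'E'
from h import *
goto((-.103,-.02,.04))
for n in("top","side"):
    im=save(n,n+"7.png")
a=cv2.imread('pics/top7.png')[110:300,190:430]; b=cv2.imread('pics/side7.png')[80:370,190:400]
cv2.imwrite('pics/z7.png',np.hstack([cv2.resize(a,(390,332)),cv2.resize(b,(390,332))][:1]+[cv2.resize(cv2.resize(b,(240,332)),(240,332))]))
a=110+np.radians(0)
for th in(1.2,1.4,1.57):
    a=th+np.radians(20); P=[(x,-.09+.17*np.cos(a),.1+.17*np.sin(a)) for x in(-.05,.05)]
    print(th,proj("side",press2w(p,P)).round(1).tolist())
E
```

```text
clk 9.85 tcp [0.5059 0.0025 0.2406] press [-0.1026 -0.0151  0.2406] F [-0.4 -1.6 -0.5] open 0.0
[[ 0.     0.004  1.   ]
 [ 0.     1.    -0.004]
 [-1.     0.     0.   ]]
turn [-0.004  0.    -0.   ] shift now cm [20.06 -0.49 -0.04] shift in target frame [20.06 -0.49 -0.04]
1.2 [[255.4, 214.0], [329.3, 212.6]]
1.4 [[255.4, 231.5], [331.9, 230.0]]
1.57 [[255.4, 250.1], [334.0, 248.4]]
```

View pics/side7.png

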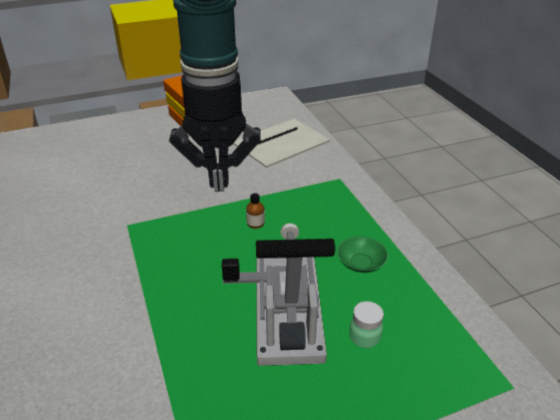

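View pics/top7.png

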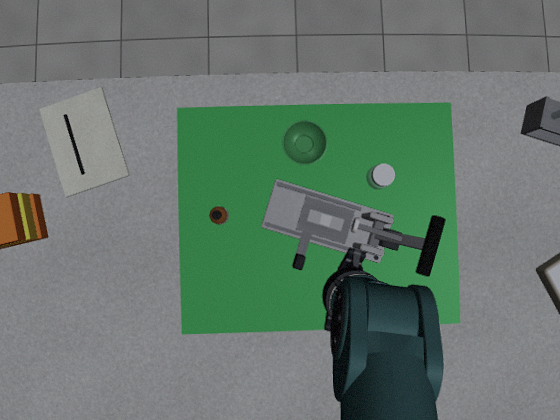

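Request:
move_arm:
  commands:
    - [0, 4.0, -0.1, 0, 0, 0, 0]
    - [0, 4.0, -0.1, 0, 0, 0, 0]
    - [0, 4.0, -0.1, 0, 0, 0, 0]
    - [0, 4.0, -0.1, 0, 0, 0, 0]
    - [0, 2.0, 0, 0, 0, 0, 0]

```text
clock: 10.58
tcp_pos: [0.5037, -0.0013, 0.0587]
orientation: [0.262, 1.557, -0.263]
contact_force: [0.2, 0.3, -0.6]
opening: -0.0001
```

Request:
move_arm:
  commands:
    - [0, 2.0, 0, 0, 0, 0, 0]
    - [0, 0, 0, 0, 0, 0, 0]
    - [0, 0, 0, 0, 0, 0, 0]
    - [0, 0, 0, 0, 0, 0, 0]
    - [0, 0, 0, 0, 0, 0, 0]

```text
clock: 11.2
tcp_pos: [0.5051, -0.0011, 0.0413]
orientation: [0.262, 1.554, -0.262]
contact_force: [-0.4, 0.7, -0.3]
opening: -0.0002
```

```bash
python3 - <<'E'
from h import *
goto((-.103,.017,.04))
for n in("top","side"):
    im=save(n,n+"8.png")
a=cv2.imread('pics/side8.png')[160:360,190:390]; cv2.imwrite('pics/z8.png',cv2.resize(a,None,fx=3,fy=3,interpolation=cv2.INTER_CUBIC))
E
```

```text
clk 11.2 tcp [ 0.5051 -0.0011  0.0413] press [-0.1022 -0.0188  0.0413] F [-0.6  0.6 -0.3] open -0.0
[[ 0.001  0.004  1.   ]
 [ 0.001  1.    -0.004]
 [-1.     0.001  0.001]]
turn [-0.004  0.001 -0.001] shift now cm [ 0.13  3.58 -0.09] shift in target frame [ 0.13  3.58 -0.08]
```

View pics/z8.png

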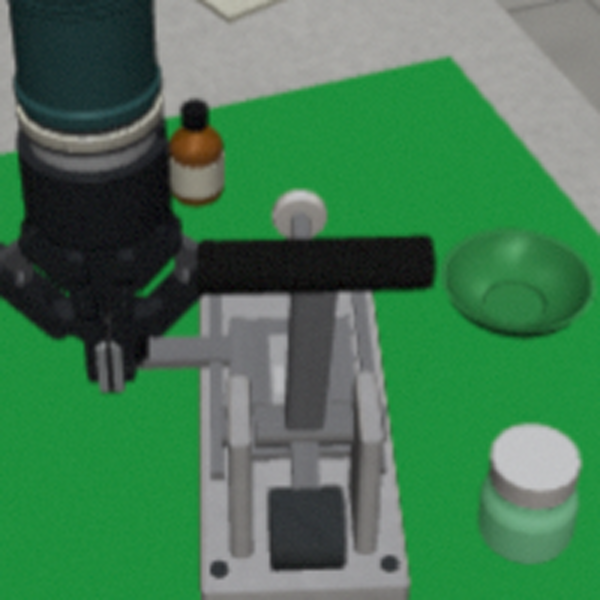

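Request:
move_arm:
  commands:
    - [0, 0, 0.8, 0, 0, 0, 0]
    - [0, 0, 0.8, 0, 0, 0, 0]
    - [0, 0, 0.8, 0, 0, 0, 0]
    - [0, 0, 0.6, 0, 0, 0, 0]
    - [0, 0, 0.4, 0, 0, 0, 0]

```text
clock: 11.92
tcp_pos: [0.5159, 0.0315, 0.0405]
orientation: [0.262, 1.555, -0.262]
contact_force: [0.8, 0.1, 0.0]
opening: -0.0001
```

Request:
move_arm:
  commands:
    - [0, 0, 0.4, 0, 0, 0, 0]
    - [0, 0, 0.4, 0, 0, 0, 0]
    - [0, 0, 0.4, 0, 0, 0, 0]
    - [0, 0, 0.4, 0, 0, 0, 0]
    - [0, 0, 0.4, 0, 0, 0, 0]

```text
clock: 12.55
tcp_pos: [0.5222, 0.05, 0.0406]
orientation: [0.262, 1.555, -0.262]
contact_force: [-0.5, -0.8, -0.2]
opening: 0.0
```

```bash
python3 - <<'E'
from h import *
goto((-.103,.079,.04))
E
```

```text
clk 12.55 tcp [0.5222 0.05   0.0406] press [-0.1026  0.0351  0.0406] F [-0.2 -0.9 -0.2] open 0.0
[[-0.     0.004  1.   ]
 [-0.     1.    -0.004]
 [-1.    -0.    -0.   ]]
turn [-0.004 -0.     0.   ] shift now cm [ 0.06  4.39 -0.06] shift in target frame [ 0.06  4.39 -0.04]
```

Request:
move_arm:
  commands:
    - [0, 0, 0.5, 0, 0, 0, 0]
    - [0, 0, 0.5, 0, 0, 0, 0]
    - [0, 0, 0.5, 0, 0, 0, 0]
    - [0, 0, 0.5, 0, 0, 0, 0]
    - [0, 0, 0.5, 0, 0, 0, 0]

```text
clock: 13.18
tcp_pos: [0.5303, 0.0738, 0.0406]
orientation: [0.262, 1.555, -0.262]
contact_force: [-1.6, -0.7, 0.4]
opening: 0.0003
```

```bash
python3 - <<'E'
from h import *
goto((-.103,.079,.04))
for n in("top","side"):
    im=save(n,n+"9.png")
a=cv2.imread('pics/side9.png')[160:360,190:390]; cv2.imwrite('pics/z9.png',cv2.resize(a,None,fx=3,fy=3,interpolation=cv2.INTER_CUBIC))
E
```

```text
clk 13.18 tcp [0.5303 0.0738 0.0406] press [-0.1027  0.0602  0.0406] F [-1.3 -1.2  0.4] open 0.0
[[-0.001  0.004  1.   ]
 [-0.     1.    -0.004]
 [-1.    -0.    -0.001]]
turn [-0.004 -0.001  0.   ] shift now cm [ 0.06  1.88 -0.04] shift in target frame [ 0.06  1.88 -0.03]
```

View pics/z9.png

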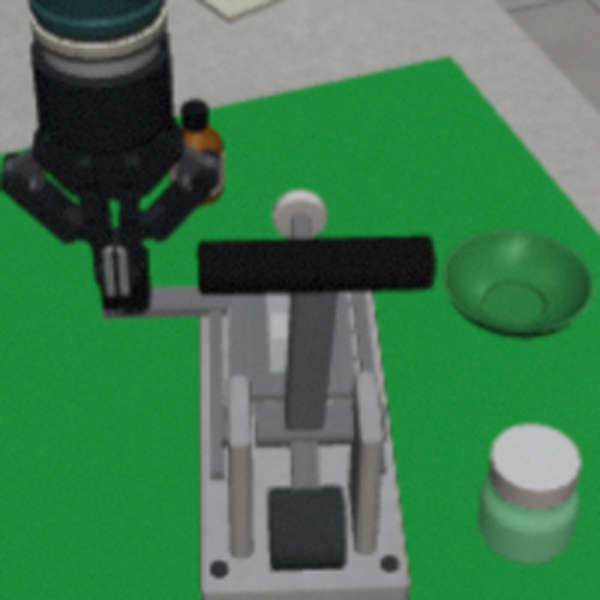

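Request:
move_arm:
  commands:
    - [0, 0, 0.4, 0, 0, 0, 0]
    - [0, 0, 0.4, 0, 0, 0, 0]
    - [0, 0, 0.4, 0, 0, 0, 0]
    - [0, 0, 0.3, 0, 0, 0, 0]
    - [0, 0, 0.3, 0, 0, 0, 0]

```text
clock: 13.9
tcp_pos: [0.5368, 0.0905, 0.0407]
orientation: [0.262, 1.554, -0.262]
contact_force: [0.9, -1.6, -0.7]
opening: 0.0
```

Request:
move_arm:
  commands:
    - [0, 0, 0.2, 0, 0, 0, 0]
    - [0, 0, 0.2, 0, 0, 0, 0]
    - [0, 0, 0.1, 0, 0, 0, 0]
    - [0, 0, 0.1, 0, 0, 0, 0]
    - [0, 0, 0, 0, 0, 0, 0]

```text
clock: 14.52
tcp_pos: [0.5371, 0.0918, 0.0407]
orientation: [0.261, 1.555, -0.268]
contact_force: [-2.1, -7.7, 2.9]
opening: -0.0003
```

```bash
python3 - <<'E'
from h import *
st()
E
```

```text
clk 14.53 tcp [0.5371 0.0918 0.0407] press [-0.1021  0.0795  0.0407] F [ 0.5 -8.   2.9] open -0.0
[[-0.     0.007  1.   ]
 [-0.005  1.    -0.007]
 [-1.    -0.005 -0.   ]]
```

Request:
move_arm:
  commands:
    - [0, 0, 0.2, 0, 0, 0, 0]
    - [0, 0, 0, 0, 0, 0, 0]
    - [0, 0, -1.5, 0, 0, 0, 0]
    - [0, 0, -2.0, 0, 0, 0, 0]
    - [0, 0, -1.0, 0, 0, 0, 0]

```text
clock: 15.15
tcp_pos: [0.524, 0.0552, 0.0407]
orientation: [0.263, 1.555, -0.262]
contact_force: [-0.5, -0.3, -0.1]
opening: -0.0001
```

Request:
move_arm:
  commands:
    - [0, -3.0, 0, -0.5, 0, 0, 0]
    - [0, -4.0, 0, -1, 0, 0, 0]
    - [0, -4.0, 0, -1.5, 0, 0, 0]
    - [0, -4.0, 0, -1.5, 0, 0, 0]
    - [0, -2.0, 0, -1, 0, 0, 0]

```text
clock: 15.78
tcp_pos: [0.4726, 0.0747, 0.2125]
orientation: [0.263, 1.553, -0.259]
contact_force: [0.4, -0.4, 0.0]
opening: 0.0
```

```bash
python3 - <<'E'
from h import *
st()
for n in("top","side"):
    im=save(n,n+"10.png")
print("tab pred", [(n,proj(n,press2w(p,(-.1,.10,.07))).round()) for n in("top","side")])
for n in("top","side"):
    for q in ("tab","dropper_center","jar_center","dish_center"): print(n,q,[(np.round(a["position"]),round(a["score"],2)) for a in r.look_for(n,q)][:2])
E
```

```text
clk 15.78 tcp [0.4726 0.0747 0.2125] press [-0.1575  0.0424  0.2125] F [ 0.5 -0.2  0. ] open 0.0
[[ 0.002  0.002  1.   ]
 [ 0.003  1.    -0.002]
 [-1.     0.003  0.002]]
tab pred [('top', array([[270., 253.]])), ('side', array([[232., 239.]]))]
top tab [(array([295., 214.]), 0.71)]
top dropper_center [(array([221., 214.]), 0.55)]
top jar_center [(array([378., 175.]), 0.93)]
top dish_center [(array([304., 142.]), 0.67)]
side tab [(array([271., 261.]), 0.82), (array([293., 261.]), 0.59)]
side dropper_center [(array([257., 212.]), 0.96), (array([363., 252.]), 0.59)]
side jar_center [(array([364., 326.]), 0.65), (array([258., 210.]), 0.49)]
side dish_center [(array([363., 254.]), 0.78)]
```

View pics/side10.png

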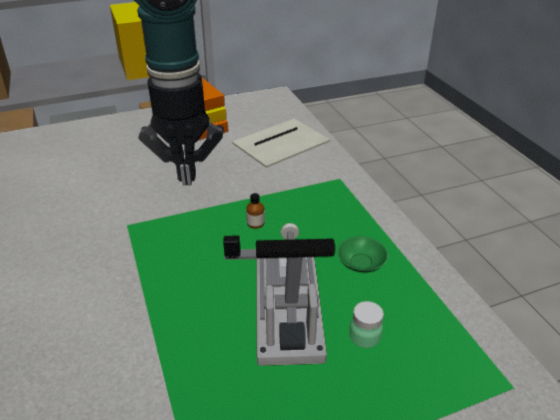

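View pics/top10.png

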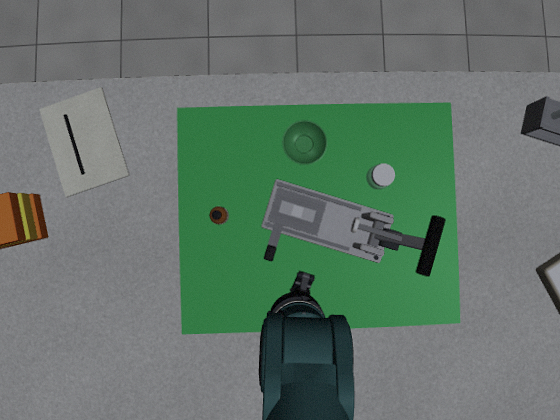

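```bash
python3 -c "
from h import *
print(r.job_done())"
```

```text
the job is handed in; nothing more can be done
None
```

I pushed the press arm up past its balance point with the shut fingertips, and it swung over to its raised stop by itself. I then pushed the carriage by its tab to the end stop, backed the robot clear and handed the job in at about 16 s.

**Last checks**
- **Arm:** in the side picture the bar is at row 248. The model puts it at row 249 for the raised stop at 1.57 rad.
- **Carriage:** the tip stopped at y 79.5 mm in the press frame, where I had worked out 79 mm for the end stop. The force there rose to about 8 N, against 1–2 N of normal resistance. The tab top in the last side picture is about where I predicted it, near (232, 239).
- **Order:** the tab had not visibly moved before the arm was up.
- **Bottle, jar and dish:** in both cameras they lie within about 3 pixels of where they started.
- **Robot:** it touches nothing, and the tool force reads about zero.

**What disagreed or ran high**
- **Tab detector:** in the last pictures it gave wrong positions in both cameras, (295, 214) in the top view and (271, 261) in the side view. I judged the tab by eye and by the model instead.
- **Push force:** while I was pushing the bar, the tool force briefly reached about 33 N, mostly rubber friction. I raised the tool faster and it dropped.

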